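# Swing the desk lamp away and seat the lid on the parts tub

## Robot

A 6-joint arm with a two-finger parallel gripper is mounted at the origin on the work surface. World frame = base frame: x ahead of the robot, y to its left, z up, the work surface at z = 0. Lengths are in mm, angles in rad, forces in N, time in s.
With the tool pointing down it reaches from about 350 to 875 mm from the base axis. Payload 4.2 kg.
Tool frame: the origin (TCP) lies on the mounting face of the last link; the fingertips stand 173 mm ahead of it and the grasp point (between the pads) lies 155 mm ahead of it; z points along the fingers, y is the line along which they close (so a half turn about z gives the same grasp; the last joint's range is limited). The gripper opens to 85 mm and grips with 20 to 120 N. Pads are 22 mm wide; open, the fingers measure 114 mm over their backs; the gripper's body (76 mm by 85 mm) begins 54 mm behind the grasp point. The pads swing forward as they close: fully open they stand 13 mm farther back than shut.
Start: joints at [-0.956, 0.385, 0.008, 0, -1.194, -0.259], TCP at [217.727, -585.828, 404.712] pointing down, gripper open.
Joint ranges: [-3.14, 3.14], [-1.21, 2.06], [-1.07, 1.41], [-3.16, 2.05], [-2.99, -0.16], [-3.1, 3.1]. Speed limits (rad/s): [2.79, 2.79, 3.14, 3.14, 3.14, 3.14].

## Interface

Orientations are given as a unit quaternion [x, y, z, w].
In Python, from bench import arm gives the robot as it stands. The module is installed in compiled form; this text tells all that it offers.
- The arm moves only by the tool move_arm, never from a script. Its arguments are lists of equal length, an entry for each row: "fingers": the finger opening in mm, from 0 to 85.4; "travel": the shift along the tool's x, y, z in mm, a list of three; "dr": the turn, a rotation vector about the tool's x, y, z in rad, a list of three. A call has 1 to 10 rows; each row is the pose to reach, as a shift and turn from the pose commanded when the call began, along the tool's axes at that moment; what a row does not reach only later rows make up. A row lasts 1/10 s, in which the tool goes at most 50 mm and 8.59 degrees, less where a joint would pass 70% of its speed; a pose out of reach is approached as far as the arm can. A call with a gripper value outside its range is refused whole. The fingers move at their own pace and stop on an object; the grip force is fixed at half the most. Time passes only in rows, so rows that repeat a pose let the fingers close. It gives the time, the measured TCP pose, the force, the opening and the grip force at its end, in the units of the state.
- arm.read_state(): the state, without advancing time (a new reading comes with each control period).
- arm.get_image(name): name is "side" or "top"; returns the picture (384x512x3 uint8, red, green, blue); there is no depth.
- arm.camera_model(name): a dict with "intrinsics" (3x3 intrinsics, pixels), "pose" (4x4, takes a point from camera to world coordinates). Camera axes: x right, y up, looking along -z (the intrinsics and any distortion apply to the point x, -y, -z); pixel columns grow to the right and rows downward; lengths in mm; the calibration is good to about 2 mm. A picture is of the moment at which its call begins. camera_model takes no time and is no camera call.
- arm.job_done(): hands the job in; it is judged then, once.
The state is a dict: "clock": time; "joints": joint angles; "joint_vel": joint speeds; "joint_efforts": joint torques, N m; "position": TCP position; "ee_rot": TCP orientation; "contact_force": force on the tool from outside, world axes, zero at the start; "wrist_torque": the same for the moment, N m; "gripper_width": finger opening in mm; "grasp_force": force on a finger pad.
Only numpy, scipy, OpenCV 4.12 (cv2) and the standard library are available. Lean on these libraries where they do the work, as an engineer would, in place of code of your own. Each camera call takes 0.05 s, during which the arm holds its last target. There are 200 camera calls.

## Task

Swing the desk lamp's arm back, away from the robot, until its shade no longer stands over any part of the tub of wall plugs. Then put the loose lid on the tub and, pressing only lightly, turn it until its four lugs find the notches in the tub's collar and drop in, so that the lid sits fully home and level; let go of it. Leave the tape roll, the bottle and the screwdriver where they are.

Things in the scene. Friction and masses are not known exactly. Their poses are not given: they have to be found in the camera images.
- tub: Round white parts tub, 110 mm in diameter, fixed to the desk; origin at the centre of its underside, z up. On top it carries a metal collar, the top edge of which is the rim, 86 mm above the desk. The collar turns stiffly on the tub (over 1 N m) and was left at an unknown angle, unrelated to the tub's yaw and not reported: find it by touch or by eye.
- tub_rim (a point): Centre of the tub's mouth at rim height (86 mm above the desk). The collar: outer diameter 106, wall 10, inner diameter 86 mm, open inside to 14 mm below the rim. Its rim has four equal notches 90 degrees apart, about 14 mm wide and 14 mm deep, cut through the whole wall.
- lid: Loose round metal lid lying right way up, 0.2 to 0.33 kg: a disc 112 mm in diameter, 5 mm thick, with a black upright bar grip on it, 52 mm long (x), 12 mm thick (y), from z = 15 to 45 mm. Origin at the centre of its lowest face (under the spigot, 10 mm below the disc), x along the grip, z up.
- lid_seat (a point): Centre of the disc's underside (lid z = 10 mm); at rim height when seated. Below it: a central round spigot, diameter 81 mm, 10 mm deep, chamfered; and lugs at lid +x, +y, -x, -y, 8 x 8 mm, 49 mm from the axis, 6 mm deep. Spigot in the mouth but lugs on the rim: lid 6 mm too high. Lugs drop in within about 3 degrees of any of four yaws.
- lid_grip (a point): Point in the middle of the lid's bar grip, 38 mm above the lid's origin: a good place for the grasp centre, fingers closing across the 12 mm thickness (along lid y).
- lamp_arm (a joint): Swing angle of the desk lamp's level arm about its upright post, rad: about 0 with the shade over the tub; grows as the arm swings back, away from the robot (counter-clockwise from above). Range -0.25 to 1.6. It takes about 0.2 N m to move and stays where it is left.
- lamp_hinge (a point): On the lamp's upright hinge axis, at the arm's centre line, 250 mm above the desk. The lamp's base (130 mm in diameter) is fixed to the desk on the +y side of the tub. The arm is a level round bar, 14 mm in diameter, running 210 mm from here to above the shade's centre: its direction is lamp_shade minus lamp_hinge, seen from above.
- lamp_shade (a point): Centre of the underside of the lamp's shade, a cone 90 mm in diameter, hung from the arm's end, 68 mm below the arm's centre line (182 mm above the desk).
- tape: Bystander: roll of tape lying flat, 92 mm in diameter, 25 mm high; origin at the centre of its underside. It and the lid may lie in either of two places.
- bottle: Bystander: small brown glass bottle, 56 mm in diameter, 150 mm tall, standing; origin at the centre of its underside.
- screwdriver: Bystander: screwdriver lying on the desk, 180 mm long along its x.
Things that resemble listed ones, but are neither listed nor needed, are in the scene too. What is shaped like the lid but purple is not meant.

How it is judged (in metres and radians):
On the way, in this order (a step that is already met when the one before it is completed fails the run):
1. the lamp's shade stands clear of the tub (horizontal distance between lamp_shade and tub_rim above 0.105 m), for 0.2 s.
2. the lid sits fully home and level on the tub (z of lid_seat in the frame of tub between 0.083 and 0.0885 m and horizontal distance between lid_seat and tub_rim below 0.006 m and angle between lid's own z axis and vertical below 0.035 rad), for 0.2 s.
At the end, for the whole second after the job is handed in: The lid rests, released and still, on the tub: disc within 2.5 mm of rim height, within 6 mm of the tub's axis, within 2 degrees of level; lamp shade clear of the tub (centres over 105 mm apart from above); tape roll, bottle and screwdriver within 50 mm of their starts (all of step 2 and horizontal distance between lamp_shade and tub_rim above 0.105 m and linear speed of lid below 0.02 m/s and distance of each of tape, bottle, screwdriver from where it was at the start of the episode below 0.05 m); the robot touches nothing.
It fails at once if the tape roll was moved or knocked over (distance of tape from where it was at the start of the episode above 0.05 m).
It fails at once if the bottle was moved or knocked over (distance of bottle from where it was at the start of the episode above 0.05 m).
It fails at once if the screwdriver was moved or knocked over (distance of screwdriver from where it was at the start of the episode above 0.05 m).
It fails at once if the lid was forced or slammed down on the collar (over 60 N) (contact force between lid and tub above 60 N).
It also fails if it takes over 67 s, if anything falls off the work surface, if the arm or the gripper's body presses on something with over 40 N, if the wrist force passes 120 N, or if a joint passes its speed limit or range.

## Working session

There is one attempt and no reset: what is moved stays moved. The work goes in short steps, Python scripts to look and compute and a tool call to move; the robot and the scene stay as the last step left them, time stands still between calls to the robot, and variables do not carry over. Pictures are saved under pics/ and viewed, at most 11 in all, crops included, and the job is handed in when it is done.

Besides the shell and the picture viewer there is one more tool, called after "Call:" by a JSON object that holds its "api" and its "payload". move_arm: Moves the arm, as the interface text tells. Its arguments: {"type":"object","properties":{"fingers":{"type":"array","items":{"type":"number"}},"travel":{"type":"array","items":{"type":"array","items":{"type":"number"}}},"dr":{"type":"array","items":{"type":"array","items":{"type":"number"}}}},"required":["fingers","travel","dr"]}

```bash
mkdir -p pics
cat > h.py <<'E'
import numpy as np,cv2
from scipy.spatial.transform import Rotation as R
from bench import arm
def shot(n,f):
    im=arm.get_image(n); cv2.imwrite('pics/'+f,cv2.cvtColor(im,cv2.COLOR_RGB2BGR)); return im
def ray(n,u,v):
    c=arm.camera_model(n);K=np.array(c['intrinsics']);T=np.array(c['pose'])
    d=np.linalg.inv(K)@[u,v,1]; d=T[:3,:3]@[d[0],-d[1],-d[2]]; return T[:3,3],d/np.linalg.norm(d)
def onz(n,u,v,z):
    o,d=ray(n,u,v); return (o+d*(z-o[2])/d[2]).round(1)
def two(a,b):
    (o1,d1),(o2,d2)=ray(*a),ray(*b)
    s=np.linalg.lstsq(np.c_[d1,-d2],o2-o1,rcond=None)[0]; p,q=o1+s[0]*d1,o2+s[1]*d2
    return ((p+q)/2).round(1),round(np.linalg.norm(p-q),1)
def proj(n,p):
    c=arm.camera_model(n);K=np.array(c['intrinsics']);T=np.array(c['pose'])
    q=T[:3,:3].T@(np.array(p,float)-T[:3,3]); q=K@[q[0],-q[1],-q[2]]; return (q[:2]/q[2]).round(1)
E
python3 - <<'E'
from h import *
a=shot('side','s0.png');b=shot('top','t0.png')
for n in('side','top'):
    c=arm.camera_model(n);print(n,c.keys(),np.round(c['intrinsics'],1),np.round(c['pose'],3))
s=arm.read_state();print({k:np.round(v,3) for k,v in s.items()})
E
```

```text
side dict_keys(['intrinsics', 'pose']) [[453.1   0.  254.8]
 [  0.  453.1 187.3]
 [  0.    0.    1. ]] [[-8.28000e-01  4.38000e-01 -3.51000e-01  2.41903e+02]
 [-5.61000e-01 -6.25000e-01  5.43000e-01  5.36405e+02]
 [ 1.80000e-02  6.46000e-01  7.63000e-01  8.77872e+02]
 [ 0.00000e+00  0.00000e+00  0.00000e+00  1.00000e+00]]
top dict_keys(['intrinsics', 'pose']) [[373.9   0.  255.4]
 [  0.  373.9 192.3]
 [  0.    0.    1. ]] [[-2.200000e-02  9.900000e-01 -1.390000e-01  4.530240e+02]
 [-1.000000e+00 -2.200000e-02  4.000000e-03  7.235000e+00]
 [ 1.000000e-03  1.390000e-01  9.900000e-01  1.114744e+03]
 [ 0.000000e+00  0.000000e+00  0.000000e+00  1.000000e+00]]
{'clock': np.float64(0.1), 'joints': array([-0.956,  0.385,  0.007, -0.   , -1.194, -0.259]), 'joint_vel': array([-0.   , -0.001,  0.003,  0.003,  0.   , -0.001]), 'joint_efforts': array([ 1.0000e-03, -3.9332e+01,  1.8893e+01,  4.1980e+00, -3.0000e-03,
        0.0000e+00]), 'position': array([ 217.669, -585.678,  403.725]), 'ee_rot': array([-0.177,  0.984,  0.001, -0.   ]), 'contact_force': array([ 0.293, -0.046,  0.617]), 'wrist_torque': array([ 0.015, -0.002,  0.011]), 'grasp_force': np.float64(0.0), 'gripper_width': np.float64(85.551)}
```

View pics/s0.png

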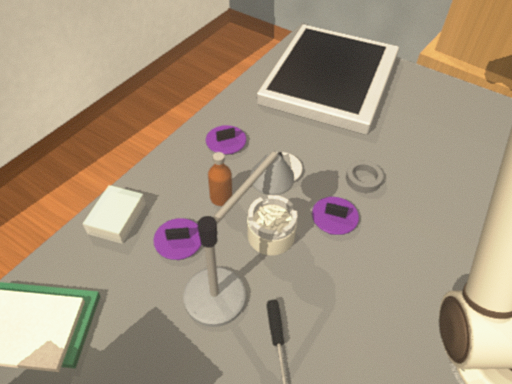

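View pics/t0.png

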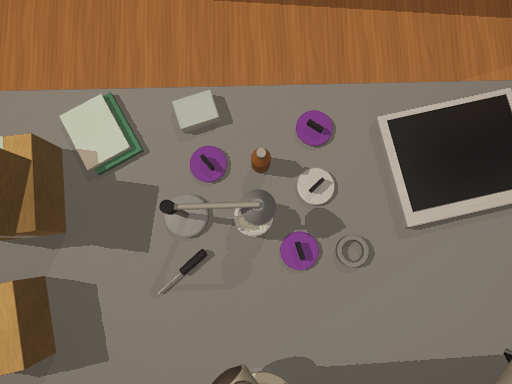

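Run:
```python
from h import *
s=cv2.imread('pics/s0.png');t=cv2.imread('pics/t0.png')
f=lambda im,x,y,w,h,W,H:cv2.resize(im[y:y+h,x:x+w],(W,H),interpolation=cv2.INTER_CUBIC)
m=np.vstack([np.hstack([f(s,235,140,80,60,400,300),f(t,285,160,64,48,400,300)]),np.hstack([f(s,236,190,72,54,400,300),f(t,220,180,80,60,400,300)])])
cv2.imwrite('pics/m.png',m)
# top: lid bright disc
hsv=cv2.cvtColor(t,cv2.COLOR_BGR2HSV)
def blobs(im,mask,roi):
    x,y,w,h=roi;mm=np.zeros_like(mask);mm[y:y+h,x:x+w]=mask[y:y+h,x:x+w]
    for c in cv2.findContours(mm,cv2.RETR_EXTERNAL,cv2.CHAIN_APPROX_NONE)[0]:
        if cv2.contourArea(c)>15: print(roi,cv2.contourArea(c),np.round(cv2.fitEllipse(c)[0:3][0],1),cv2.boundingRect(c),cv2.minAreaRect(c))
g=cv2.cvtColor(t,cv2.COLOR_BGR2GRAY)
blobs(t,(g>165).astype(np.uint8),(290,160,56,56))
blobs(t,(g<60).astype(np.uint8),(300,170,34,34))
gs=cv2.cvtColor(s,cv2.COLOR_BGR2GRAY)
print(onz('top',316,187,15),[onz('top',*p,z) for p,z in [((300,251),15),((352,251),25),((254,214),86),((168,207),250),((258,205),250),((261,153),150)]])
```

```text
(290, 160, 56, 56) 687.0 [315.1 185.7] (297, 168, 37, 36) ((315.2500305175781, 185.75001525878906), (35.35533905029297, 34.64822769165039), 45.0)
(300, 170, 34, 34) 47.0 [316.1 184.9] (309, 178, 15, 14) ((316.2500305175781, 184.75001525878906), (2.8284268379211426, 17.677669525146484), 45.0)
[ 619.5 -177.6   15. ] [array([ 432.4, -122.8,   15. ]), array([ 429.3, -271.3,   25. ]), array([537.2,   8.5,  86. ]), array([544.4, 207.6, 250. ]), array([544.5,  -1.4, 250. ]), array([693.1, -13.6, 150. ])]
```

View pics/m.png

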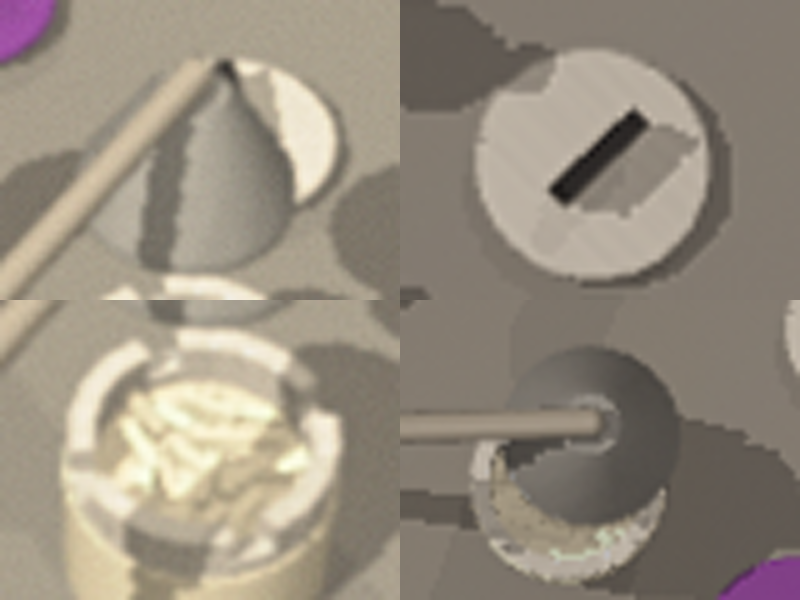

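The real lid is the pale metal disc at top (316,187). The three purple discs at top (208,164), (315,129) and (300,251) are decoys, and the crop confirms this. The collar's notches show in the side view, but I'll look again once the lamp is out of the way. First I'll push the lamp arm with closed fingers.

```bash
cat >> h.py <<'E'
def go(*pts,yaw=None):
    """world points (TCP) -> tool-axes travel from the present pose"""
    s=arm.read_state();M=R.from_quat(s['ee_rot']).as_matrix()
    print('t',round(s['clock'],2),'at',np.round(s['position'],1),'y-axis yaw',round(np.degrees(np.arctan2(M[1,1],M[0,1])),1),'j',np.round(s['joints'],2),'F',np.round(s['contact_force'],1),'w',round(s['gripper_width'],1))
    for p in pts: print(p,'->',(M.T@(np.array(p)-s['position'])).round(1), round(np.linalg.norm(np.array(p)-s['position'])))
E
python3 - <<'E'
from h import *
H=np.array([544,207.6])
go((380,-135,405),(450,57,405))
for th in (0,.15,.3,.45,.6,.75,.9,1.0):
    d=np.array([np.sin(th),-np.cos(th)]);n=np.array([np.cos(th),np.sin(th)])
    print(th,(H+150*d-24*n).round())
E
```

```text
t 0.1 at [ 217.7 -585.7  403.7] y-axis yaw 110.4 j [-0.96  0.39  0.01 -0.   -1.19 -0.26] F [ 0.3 -0.   0.6] w 85.6
(380, -135, 405) -> [-309.1  366.    -0.6] 479
(450, 57, 405) -> [-4.416e+02  5.216e+02 -3.000e-01] 683
0 [520.  58.]
0.15 [543.  56.]
0.3 [565.  57.]
0.45 [588.  62.]
0.6 [609.  70.]
0.75 [629.  81.]
0.9 [647.  96.]
1.0 [657. 106.]
```

Call:
{"api": "move_arm", "payload": {"fingers": [0,0,0,0,0,0,0,0,0,0], "travel": [[-31,37,0],[-62,73,0],[-93,110,0],[-124,146,0],[-155,183,0],[-186,220,0],[-216,256,0],[-247,293,0],[-278,329,0],[-309,366,0]], "dr": [[0,0,0],[0,0,0],[0,0,0],[0,0,0],[0,0,0],[0,0,0],[0,0,0],[0,0,0],[0,0,0],[0,0,0]]}}

```text
clock: 1.1
position: [379.8, -133.3, 404.7]
ee_rot: [-0.177, 0.984, 0.0, 0.0]
contact_force: [1.4, -0.2, -1.1]
gripper_width: 0.2
grasp_force: 0.0
```

Call:
{"api": "move_arm", "payload": {"fingers": [0,0,0,0,0,0], "travel": [[-31,37,0],[-62,73,0],[-93,110,0],[-124,146,0],[-132,156,0],[-132,156,0]], "dr": [[0,0,0],[0,0,0],[0,0,0],[0,0,0],[0,0,0],[0,0,0]]}}

```text
clock: 1.7
position: [449.7, 58.7, 404.1]
ee_rot: [-0.178, 0.984, -0.0, -0.001]
contact_force: [-0.3, -0.3, -0.5]
gripper_width: 0.0
grasp_force: 0.0
```

Run:
```python
from h import *
go((480,58,404),(520,58,404),(543,56,404),(565,57,404),(588,62,404),(609,70,404),(629,81,404),(647,96,404),(640,90,404),(560,30,404))
```

```text
t 1.7 at [449.7  58.7 404.1] y-axis yaw 110.6 j [ 0.49  0.09 -0.39 -0.   -1.09 -1.7 ] F [-0.3 -0.3 -0.5] w 0.0
(480, 58, 404) -> [-28.2 -11.3   0.1] 30
(520, 58, 404) -> [-65.6 -25.4   0. ] 70
(543, 56, 404) -> [-86.4 -35.3   0. ] 93
(565, 57, 404) -> [-107.4  -42.1   -0. ] 115
(588, 62, 404) -> [-130.7  -45.5   -0. ] 138
(609, 70, 404) -> [-1.532e+02 -4.540e+01 -1.000e-01] 160
(629, 81, 404) -> [-1.757e+02 -4.210e+01 -1.000e-01] 181
(647, 96, 404) -> [-1.979e+02 -3.440e+01 -1.000e-01] 201
(640, 90, 404) -> [-1.892e+02 -3.750e+01 -1.000e-01] 193
(560, 30, 404) -> [-93.2 -65.6   0. ] 114
```

Call:
{"api": "move_arm", "payload": {"fingers": [0,0,0,0,0,0,0,0,0,0], "travel": [[-28,-11,0],[-66,-25,0],[-86,-35,0],[-107,-42,0],[-131,-45,0],[-153,-45,0],[-176,-42,0],[-198,-34,0],[-198,-34,0],[-180,-44,0]], "dr": [[0,0,0],[0,0,0],[0,0,0],[0,0,0],[0,0,0],[0,0,0],[0,0,0],[0,0,0],[0,0,0],[0,0,0]]}}

```text
clock: 2.7
position: [633.8, 78.3, 403.3]
ee_rot: [-0.177, 0.984, -0.0, -0.001]
contact_force: [0.0, -1.1, 0.1]
gripper_width: -0.1
grasp_force: 0.0
```

Run:
```python
from h import *
go((560,30,404),(420,-200,404))
shot('top','t1.png')
```

```text
t 2.7 at [633.8  78.3 403.3] y-axis yaw 110.4 j [ 0.38  0.41  0.04 -0.   -1.21 -1.59] F [ 0.  -1.1  0.1] w -0.1
(560, 30, 404) -> [ 86.1 -19.6  -0.6] 88
(420, -200, 404) -> [ 297.5 -186.3   -0.3] 351
```

View pics/t1.png

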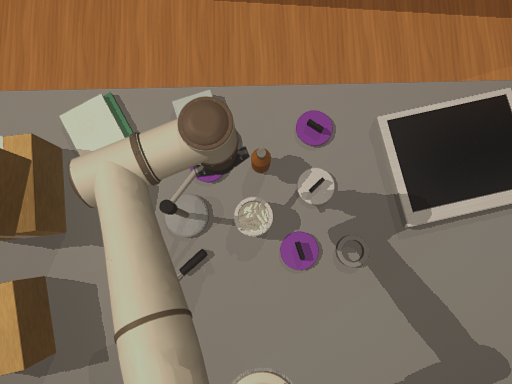

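The lamp arm is back about 0.8 rad and the tub at top (254,216) is clear. Next I'll retreat to one side and start turning the wrist on the way.

Run:
```python
from h import *
go((380,-324,404))
```

```text
t 2.75 at [631.2  75.6 404.1] y-axis yaw 110.3 j [ 0.37  0.4   0.04 -0.   -1.21 -1.59] F [-3.  -1.6 -0.3] w -0.0
(380, -324, 404) -> [ 374.  -287.8    1.4] 472
```

Call:
{"api": "move_arm", "payload": {"fingers": [0,0,20,40,60,60,60,60,60,60], "travel": [[37,-29,0],[75,-58,0],[112,-86,0],[150,-115,0],[187,-144,0],[224,-173,0],[262,-201,0],[299,-230,0],[337,-259,0],[374,-288,0]], "dr": [[0,0,0],[0,0,0],[0,0,-0.14],[0,0,-0.28],[0,0,-0.42],[0,0,-0.56],[0,0,-0.7],[0,0,-0.84],[0,0,-0.98],[0,0,-1.12]]}}

```text
clock: 3.75
position: [385.8, -314.3, 405.1]
ee_rot: [-0.664, 0.748, -0.0, 0.0]
contact_force: [0.4, -0.1, 0.2]
gripper_width: 60.0
grasp_force: 0.0
```

Call:
{"api": "move_arm", "payload": {"fingers": [60,60,60,60,60,60,60], "travel": [[0,0,0],[0,0,0],[0,0,0],[0,0,0],[0,0,0],[0,0,0],[0,0,0]], "dr": [[0,0,-0.14],[0,0,-0.28],[0,0,-0.42],[0,0,-0.56],[0,0,-0.7],[0,0,-0.84],[0,0,-0.88]]}}

```text
clock: 4.45
position: [387.1, -313.0, 404.8]
ee_rot: [0.919, -0.395, -0.0, -0.0]
contact_force: [0.2, -0.6, -0.9]
gripper_width: 59.8
grasp_force: 0.0
```

Run:
```python
from h import *
go((620,-178,404))
shot('top','t2.png');shot('side','s2.png')
s=cv2.imread('pics/s2.png');t=cv2.imread('pics/t2.png')
f=lambda im,x,y,w,h,W,H:cv2.resize(im[y:y+h,x:x+w],(W,H),interpolation=cv2.INTER_CUBIC)
cv2.imwrite('pics/m2.png',np.vstack([np.hstack([f(s,236,190,72,54,400,300),f(t,222,192,64,48,400,300)]),np.hstack([f(s,250,145,64,48,400,300),f(t,285,163,64,48,400,300)])]))
```

```text
t 4.45 at [ 387.1 -313.   404.8] y-axis yaw -136.5 j [-0.35  0.17 -0.3  -0.   -1.11  1.11] F [ 0.2 -0.6 -0.9] w 59.8
(620, -178, 404) -> [  62.3 -261.9    0.8] 269
```

View pics/m2.png

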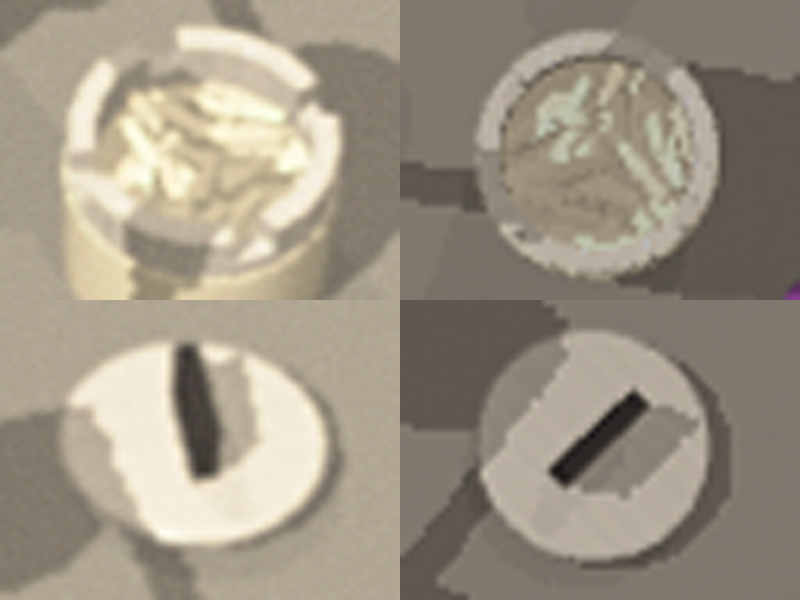

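View pics/s2.png

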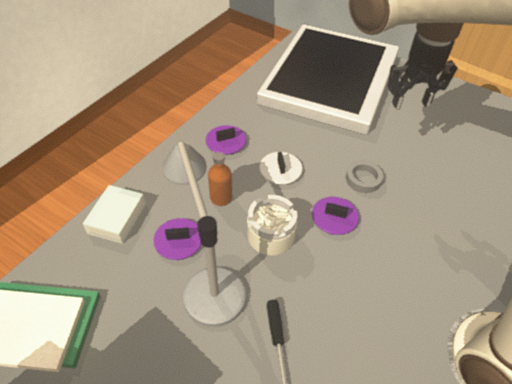

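The notches show as gaps in the rim, with the clearest in the side crop at about (142,52) and (315,95). The lid is at side (281,168) and top (316,186). Now I'll triangulate both.

Run:
```python
from h import *
s=cv2.imread('pics/s2.png');t=cv2.imread('pics/t2.png')
def bar(im,roi,th=70):
    x,y,w,h=roi;g=im[y:y+h,x:x+w].max(2);n,l,st,c=cv2.connectedComponentsWithStats((g<th).astype(np.uint8))
    i=1+np.argmax(st[1:,4]);ys,xs=np.nonzero(l==i);r=cv2.fitLine(np.c_[xs,ys].astype(np.float32),cv2.DIST_L2,0,.01,.01).ravel()
    q=np.c_[xs,ys]@r[:2];o=r[2:]+np.array([x,y]);m=r[2:]@r[:2]
    return o,st[i,4],o+(q.min()-m)*r[:2],o+(q.max()-m)*r[:2]
bs=bar(s,(270,150,24,30));bt=bar(t,(303,172,28,26))
print('bar',bs,bt)
print('bar centre',two(('side',*bs[0]),('top',*bt[0])))
a,b=onz('top',*bt[2],45),onz('top',*bt[3],45);print(a,b,(a+b)/2,'yaw',np.degrees(np.arctan2(*(b-a)[1::-1])))
print('disc',two(('side',281.2,167.9),('top',316,186)))
# tub rim: outer-edge extreme points from crops
S=lambda x,y:(236+x*.18,190+y*.18);T=lambda x,y:(222+(x-400)/6.25,192+y/6.25)
print('rim two-view',two(('side',*S(202,148)),('top',*T(597,153))),onz('top',*T(597,153),86),onz('side',*S(202,148),86))
c=onz('top',*T(597,153),86)
for nm,P in [('side',p) for p in [S(112,70),S(178,42),S(308,88),S(328,108),S(68,165),S(95,180),S(215,250),S(280,235)]]+[('top',p) for p in [T(615,38),T(672,75),T(490,150),T(490,210)]]:
    d=onz(nm,*P,86)-c;print(nm,np.round(P,1),np.hypot(*d[:2]).round(1),np.degrees(np.arctan2(d[1],d[0])).round(1))
print('shade',two(('side',185,175),('top',1,1))[1], proj('top',(544,208,250)),proj('side',(544,208,250)))
for nm,im in(('side',s),('top',t)):
    g=cv2.cvtColor(im,cv2.COLOR_BGR2GRAY).astype(np.float32)
    for rr in (46,51):
        a=np.radians(np.arange(0,360,6));uv=np.array([proj(nm,(c[0]+rr*np.cos(q),c[1]+rr*np.sin(q),86)) for q in a],np.float32)
        print(nm,rr,cv2.remap(g,uv[None,:,0],uv[None,:,1],cv2.INTER_LINEAR).ravel().astype(int).tolist())
```

```text
bar (array([282.07692337, 169.38461494]), np.int32(13), array([281.86742069, 167.01170605]), array([282.30545315, 171.97303214])) (array([316.28125, 184.6875 ]), np.int32(64), array([309.93031406, 190.94430897]), array([322.53421622, 178.52720875]))
bar centre (array([ 626.3, -183.3,   -4.3]), np.float64(6.7))
[ 603.8 -154.5   45. ] [ 639.4 -192.7   45. ] [ 621.6 -173.6   45. ] yaw -47.01771599248721
disc (array([ 623.7, -179.4,    5.6]), np.float64(0.4))
rim two-view (array([532.2,  10.3,  71.6]), np.float64(1.6)) [530.4  10.   86. ] [527.8  20.   86. ]
side [256.2 202.6] 48.0 -2.5
side [268.  197.6] 45.1 -40.7
side [291.4 205.8] 44.7 -118.5
side [295.  209.4] 48.2 -133.2
side [248.2 219.7] 58.8 52.6
side [253.1 222.4] 52.1 63.7
side [274.7 235. ] 57.7 124.4
side [286.4 232.3] 56.5 150.6
top [256.4 198.1] 51.7 -10.1
top [265.5 204. ] 47.9 -45.2
top [236.4 216. ] 47.2 87.2
top [236.4 225.6] 53.2 116.8
shade 328.1 [167.8 207.2] [208.7 227.8]
side 46 [180, 200, 196, 194, 193, 176, 182, 185, 182, 180, 192, 230, 232, 217, 207, 176, 182, 186, 185, 183, 181, 195, 202, 182, 187, 227, 237, 2
[... 388 characters left out ...]
170, 189, 203, 188, 190, 207, 203, 220, 226, 230, 216, 167, 168, 169, 178, 179, 190]
top 46 [142, 149, 146, 134, 141, 143, 134, 139, 149, 163, 143, 161, 144, 170, 165, 133, 133, 134, 133, 137, 133, 140, 144, 136, 158, 177, 176, 176, 176, 174, 176, 174, 176, 175, 178, 173, 177, 178, 160, 170, 168, 158, 175, 177, 172, 175, 177, 177, 176, 176, 178, 172, 176, 158, 133, 135, 123, 123, 124, 119]
top 51 [175, 178, 177, 176, 179, 176, 177, 172, 171, 174, 176, 176, 177, 178, 173, 133, 136, 136, 137, 136, 133, 171, 145, 163, 179, 177, 154, 165, 155, 152, 144, 141, 134, 139, 130, 139, 141, 127, 119, 138, 136, 142, 146, 150, 166, 167, 159, 149, 175, 166, 157, 170, 175, 150, 136, 135, 130, 133, 135, 162]
```

```bash
cat > m.py <<'E'
from h import *
from scipy.optimize import least_squares
def edge(nm,im,c,z,r0,r1,sgn=-1):
    """strongest bright-to-dark radial step on plane z, per angle"""
    g=cv2.GaussianBlur(cv2.cvtColor(im,cv2.COLOR_BGR2GRAY),(3,3),0).astype(np.float32);P=[]
    rs=np.arange(r0,r1,.5)
    for q in np.radians(np.arange(0,360,4)):
        w=np.array([(c[0]+r*np.cos(q),c[1]+r*np.sin(q)) for r in rs]);uv=np.array([proj(nm,(*x,z)) for x in w],np.float32)
        v=cv2.remap(g,uv[None,:,0],uv[None,:,1],cv2.INTER_LINEAR).ravel();d=v[6:]-v[:-6];i=d.argmin()
        if d[i]<-25: P.append(w[i+3])
    return np.array(P)
def fit(P,r,c):
    f=least_squares(lambda p:np.hypot(*(P-p).T)-r,c,loss='soft_l1',f_scale=1.);return f.x.round(1),len(P),np.median(abs(f.fun)).round(2)
E
python3 - <<'E'
from m import *
s=cv2.imread('pics/s2.png');t=cv2.imread('pics/t2.png')
for nm,im in(('side',s),('top',t)):
    c=np.array([532,13.])
    for k in range(3): P=edge(nm,im,c,86,46,60);o=fit(P,53,c);c=o[0]
    print(nm,'rim',o, 'free r',least_squares(lambda p:np.hypot(*(P-p[:2]).T)-p[2],[*c,53],loss='soft_l1').x.round(1))
    d=np.array([621,-177.])
    for k in range(3): P=edge(nm,im,d,15,48,64);o=fit(P,56,d);d=o[0]
    print(nm,'disc',o,'free r',least_squares(lambda p:np.hypot(*(P-p[:2]).T)-p[2],[*d,56],loss='soft_l1').x.round(1))
    g=cv2.cvtColor(im,cv2.COLOR_BGR2GRAY).astype(np.float32)
    for rr in (46,48,50):
        a=np.radians(np.arange(0,360,4));uv=np.array([proj(nm,(c[0]+rr*np.cos(q),c[1]+rr*np.sin(q),86)) for q in a],np.float32)
        v=cv2.remap(g,uv[None,:,0],uv[None,:,1],cv2.INTER_LINEAR).ravel()
        print(rr);print(v.astype(int).tolist())
print(s[150:180:2,270:294:2].max(2))
E
```

```text
Traceback (most recent call last):
  File "m.py", line 8, in edge
    w=np.array([(c[0]+r*np.cos(q),c[1]+r*np.sin(q)) for r in rs]);uv=np.array([proj(nm,(*x,z)) for x in w],np.float32)
                                                                               ~~~~^^^^^^^^^^^
  File "h.py", line 16, in proj
    c=arm.camera_model(n);K=np.array(c['intrinsics']);T=np.array(c['pose'])
ValueError: time passes only in moves, steps and waits
```

```bash
sed -i 's/^from bench import arm/from bench import arm\nfrom functools import lru_cache\ncm=lru_cache(None)(lambda n:arm.camera_model(n))/; s/c=arm.camera_model(n)/c=cm(n)/' h.py
cat > a.py <<'E'
from m import *
s=cv2.imread('pics/s2.png');t=cv2.imread('pics/t2.png')
for nm,im in(('side',s),('top',t)):
    c=np.array([532,13.])
    for k in range(3): P=edge(nm,im,c,86,46,60);o=fit(P,53,c);c=o[0]
    print(nm,'rim',o, 'free r',least_squares(lambda p:np.hypot(*(P-p[:2]).T)-p[2],[*c,53],loss='soft_l1').x.round(1))
    d=np.array([621,-177.])
    for k in range(3): P=edge(nm,im,d,15,48,64);o=fit(P,56,d);d=o[0]
    print(nm,'disc',o,'free r',least_squares(lambda p:np.hypot(*(P-p[:2]).T)-p[2],[*d,56],loss='soft_l1').x.round(1))
    g=cv2.cvtColor(im,cv2.COLOR_BGR2GRAY).astype(np.float32)
    for rr in (46,48,50):
        a=np.radians(np.arange(0,360,4));uv=np.array([proj(nm,(c[0]+rr*np.cos(q),c[1]+rr*np.sin(q),86)) for q in a],np.float32)
        v=cv2.remap(g,uv[None,:,0],uv[None,:,1],cv2.INTER_LINEAR).ravel()
        print(rr);print(v.astype(int).tolist())
print(s[150:180:2,270:294:2].max(2))
E
python3 a.py
```

```text
side rim (array([532.9,  12.4]), 52, np.float64(0.64)) free r [533.   12.9  53.7]
side disc (array([ 623.3, -173.1]), 47, np.float64(0.42)) free r [ 623.5 -173.    56.2]
46
[234, 237, 234, 234, 235, 239, 237, 233, 233, 236, 235, 224, 192, 182, 186, 202, 223, 233, 236, 236, 237, 233, 201, 180, 179, 178, 180, 180, 182, 181, 181, 181, 188, 207, 204, 187, 181, 186, 209, 234, 235, 236, 236, 236, 234, 237, 238, 236, 236, 235, 235, 236, 235, 235, 236, 240, 230, 216, 195, 152, 159, 218, 235, 235, 237, 237, 236, 235, 236, 240, 240, 235, 235, 237, 239, 236, 236, 237, 237, 205, 170, 166, 168, 172, 174, 176, 176, 176, 190, 217]
48
[239, 239, 239, 238, 238, 239, 240, 239, 238, 238, 240, 228, 192, 183, 196, 217, 230, 237, 238, 238, 242, 238, 203, 180, 180, 180, 177, 179, 180, 179, 178, 179, 200, 228, 207, 180, 186, 189, 212, 234, 238, 238, 239, 239, 237, 238, 239, 239, 237, 237, 238, 240, 238, 237, 238, 240, 218, 182, 160, 141, 153, 216, 239, 240, 239, 240, 238, 237, 238, 240, 240, 237, 239, 240, 239, 237, 236, 238, 237, 201, 166, 167, 167, 169, 175, 179, 179, 180, 200, 235]
50
[237, 238, 237, 236
[... 2026 characters left out ...]
232 138  99 210 225 211 186 172 179]
 [240 243 244 246 105  65 164 241 220 198 232 195]
 [243 242 243 245  96  68 105 186 183 193 242 246]
 [244 243 244 241  88  75  84 170 186 185 231 243]
 [243 242 242 241  92  75  70 162 191 187 232 242]
 [243 243 244 244 116  68  72 126 186 185 206 242]
 [244 244 244 246 159  68  73  95 184 187 197 244]
 [242 241 243 244 201  73  73  79 163 184 196 240]
 [243 243 243 245 234  82  68  87 172 185 217 244]
 [245 245 244 245 248 122  69  93 170 205 243 244]
 [242 245 244 244 247 158  69 118 228 240 245 245]
 [236 246 244 245 246 234 229 237 236 238 244 243]
 [206 242 245 246 245 246 243 238 238 238 244 244]
 [193 237 245 245 245 245 245 241 237 235 241 244]]
```

Run:
```python
from h import *
go((623.5,-174.3,290),(623.5,-174.3,195))
```

```text
t 4.55 at [ 387.3 -313.   404.9] y-axis yaw -136.7 j [-0.35  0.17 -0.3  -0.   -1.11  1.11] F [-0.6 -0.7  0.8] w 59.9
(623.5, -174.3, 290) -> [  61.  -267.   114.9] 297
(623.5, -174.3, 195) -> [  61.1 -267.   209.9] 345
```

Call:
{"api": "move_arm", "payload": {"fingers": [60,60,60,60,60,60,60,60,60], "travel": [[9,-38,5],[18,-76,15],[27,-114,30],[36,-152,50],[45,-190,75],[54,-228,95],[61,-267,115],[61,-267,115],[61,-267,115]], "dr": [[0,0,0],[0,0,0],[0,0,0],[0,0,0],[0,0,0],[0,0,0],[0,0,0],[0,0,0],[0,0,0]]}}

```text
clock: 5.45
position: [624.6, -173.6, 288.7]
ee_rot: [0.918, -0.396, -0.001, 0.0]
contact_force: [-0.6, -1.2, 0.9]
gripper_width: 60.4
grasp_force: 0.0
```

Run:
```python
from h import *
go((623.5,-174.3,194))
shot('side','s3.png');shot('top','t3.png')
s=cv2.imread('pics/s3.png');t=cv2.imread('pics/t3.png')
f=lambda im,x,y,w,h:cv2.resize(im[y:y+h,x:x+w],(400,300),interpolation=cv2.INTER_CUBIC)
cv2.imwrite('pics/m3.png',np.hstack([f(s,232,80,120,90+20),f(t,255,120,120,90)]))
```

```text
t 5.45 at [ 624.6 -173.6  288.7] y-axis yaw -136.6 j [-0.02  0.52 -0.08 -0.   -0.97  0.78] F [-0.6 -1.2  0.9] w 60.4
(623.5, -174.3, 194) -> [-0.1  1.1 94.7] 95
```

View pics/m3.png

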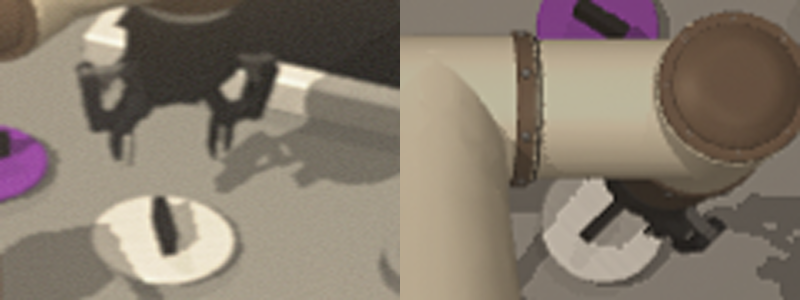

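The side crop shows the open fingers centred over the bar, one on each side of it. I'll go down and close them.

Call:
{"api": "move_arm", "payload": {"fingers": [60,60,60,60,60], "travel": [[0,1,30],[0,1,60],[0,1,80],[0,1,94],[0,1,94]], "dr": [[0,0,0],[0,0,0],[0,0,0],[0,0,0],[0,0,0]]}}

```text
clock: 6.05
position: [623.0, -175.1, 194.8]
ee_rot: [0.918, -0.396, -0.001, 0.0]
contact_force: [0.4, -0.4, 1.3]
gripper_width: 60.0
grasp_force: 0.0
```

Call:
{"api": "move_arm", "payload": {"fingers": [0,0,0,0,0,0,0,0], "travel": [[0,0,0],[0,0,0],[0,0,0],[0,0,0],[0,0,0],[0,0,0],[0,0,0],[0,0,0]], "dr": [[0,0,0],[0,0,0],[0,0,0],[0,0,0],[0,0,0],[0,0,0],[0,0,0],[0,0,0]]}}

```text
clock: 6.85
position: [624.7, -174.4, 197.2]
ee_rot: [0.919, -0.395, 0.001, -0.0]
contact_force: [-1.5, -0.6, 6.2]
gripper_width: 10.6
grasp_force: 62.5
```

Call:
{"api": "move_arm", "payload": {"fingers": [0,0,0,0,0,0], "travel": [[0,0,-20],[0,0,-50],[0,0,-90],[0,0,-130],[0,0,-150],[0,0,-150]], "dr": [[0,0,0],[0,0,0],[0,0,0],[0,0,0],[0,0,0],[0,0,0]]}}

```text
clock: 7.45
position: [624.7, -174.3, 349.2]
ee_rot: [0.918, -0.396, 0.003, -0.001]
contact_force: [0.9, -1.0, -1.0]
gripper_width: 10.9
grasp_force: 61.4
```

Run:
```python
from h import *
go((532.5,12,340),(532.5,12,300),(600,-130,340))
print(arm.read_state()['wrist_torque'])
```

```text
t 7.45 at [ 624.7 -174.3  349.2] y-axis yaw -136.6 j [-0.02  0.46 -0.01  0.   -1.09  0.78] F [ 0.9 -1.  -1. ] w 10.9
(532.5, 12, 340) -> [-198.7  -61.     8.4] 208
(532.5, 12, 300) -> [-199.   -60.8   48.4] 214
(600, -130, 340) -> [-49.2 -12.5   9. ] 52
[-0.00785891 -0.01596353  0.0450623 ]
```

Call:
{"api": "move_arm", "payload": {"fingers": [0,0,0,0,0,0,0,0], "travel": [[-25,-8,0],[-60,-18,0],[-95,-29,0],[-130,-40,0],[-165,-50,5],[-190,-58,8],[-199,-61,8],[-199,-61,8]], "dr": [[0,0,0],[0,0,-0.03],[0,0,-0.06],[0,0,-0.09],[0,0,-0.12],[0,0,-0.15],[0,0,-0.175],[0,0,-0.175]]}}

```text
clock: 8.25
position: [531.1, 13.0, 336.2]
ee_rot: [0.95, -0.313, -0.001, 0.001]
contact_force: [0.2, 0.9, -2.0]
gripper_width: 10.5
grasp_force: 61.3
```

```bash
cat > see.py <<'E'
import sys
from m import *
k=sys.argv[1]
shot('side',f's{k}.png');shot('top',f't{k}.png')
s=cv2.imread(f'pics/s{k}.png');t=cv2.imread(f'pics/t{k}.png')
x,y=map(int,proj('side',(532,12,120)))
cv2.imwrite(f'pics/m{k}.png',cv2.resize(s[max(0,y-75):y+75,x-100:x+100],(800,600),interpolation=cv2.INTER_CUBIC))
E
python3 - <<'E'
from h import *
go((532.5,12,300),(532.5,12,283))
E
python3 see.py 4
```

```text
t 8.25 at [531.1  13.  336.2] y-axis yaw -126.5 j [ 0.33  0.29 -0.32 -0.   -0.96  0.6 ] F [ 0.2  0.9 -2. ] w 10.5
(532.5, 12, 300) -> [ 1.8 -0.1 36.2] 36
(532.5, 12, 283) -> [ 1.8 -0.1 53.2] 53
```

View pics/m4.png

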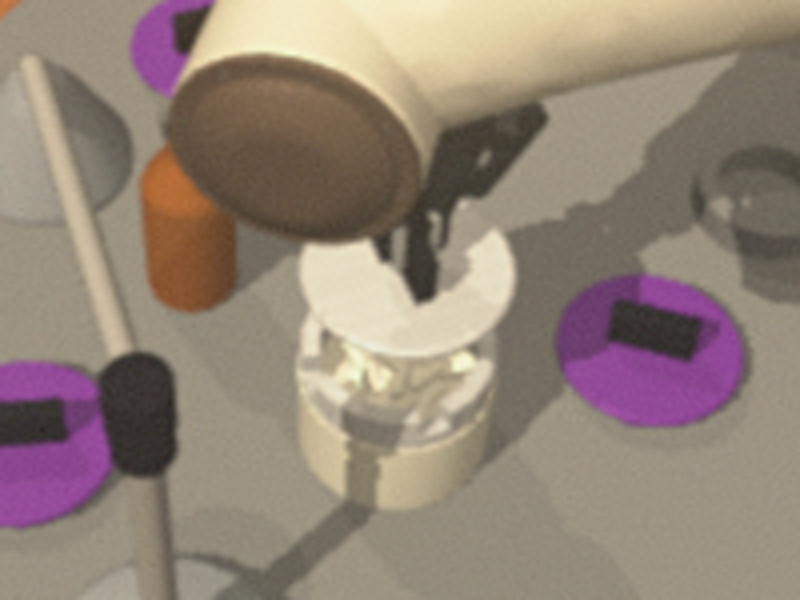

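The lid hangs level over the collar, and the wrist is clear of the lamp post at crop (140,410). Next is a check of the lid's centre relative to the TCP.

Run:
```python
from m import *
s=cv2.imread('pics/s4.png')
for z in (150,154,158):
    c=np.array([531.,13.])
    for k in range(3): P=edge('side',s,c,z,48,64);o=fit(P,56,c);c=o[0]
    print(z,o,least_squares(lambda p:np.hypot(*(P-p[:2]).T)-p[2],[*c,56],loss='soft_l1').x.round(1))
    q=P-c;print(np.degrees(np.arctan2(q[:,1],q[:,0])).round().astype(int).tolist())
go()
```

```text
150 (array([531.5,  12.1]), 50, np.float64(0.5)) [531.5  12.1  56. ]
[16, 20, 24, 28, 32, 36, 40, 44, 48, 52, 56, 60, 64, 76, 80, 84, 88, 92, 108, 112, 116, 124, 128, 132, 136, 140, 156, 160, 164, 168, 172, 176, 180, -176, -172, -168, -164, -160, -156, -152, -148, -144, -140, -136, -132, -128, -124, -120, -92, -88]
154 (array([530.1,  14.9]), 48, np.float64(0.47)) [530.   15.   55.8]
[16, 20, 24, 28, 32, 36, 40, 44, 48, 52, 56, 60, 64, 80, 84, 92, 108, 112, 116, 124, 128, 132, 136, 140, 156, 160, 164, 168, 172, 176, 180, -176, -172, -168, -164, -160, -156, -152, -148, -144, -140, -136, -132, -128, -124, -120, -92, -88]
158 (array([528.8,  17.8]), 50, np.float64(0.53)) [528.3  18.3  55.4]
[16, 20, 24, 28, 32, 36, 40, 44, 48, 52, 56, 60, 64, 80, 84, 88, 92, 108, 112, 116, 120, 124, 128, 132, 136, 140, 156, 160, 164, 168, 172, 176, 180, -176, -172, -168, -164, -160, -156, -152, -148, -144, -140, -136, -132, -128, -124, -120, -92, -88]
t 8.35 at [532.   11.8 336.9] y-axis yaw -126.6 j [ 0.33  0.29 -0.32  0.   -0.96  0.6 ] F [ 0.7  0.2 -1.8] w 10.6
```

Call:
{"api": "move_arm", "payload": {"fingers": [0,0,0,0,0], "travel": [[0,0,20],[0,0,40],[0,0,49],[0,0,49],[0,0,49]], "dr": [[0,0,0],[0,0,0],[0,0,0],[0,0,0],[0,0,0]]}}

```text
clock: 8.85
position: [532.5, 11.7, 289.1]
ee_rot: [0.949, -0.314, 0.0, -0.0]
contact_force: [1.0, 0.5, -2.1]
gripper_width: 10.3
grasp_force: 61.3
```

```bash
python3 - <<'E'
from h import *
go((532.5,12,280))
E
python3 see.py 5
```

```text
t 8.85 at [532.5  11.7 289.1] y-axis yaw -126.6 j [ 0.33  0.35 -0.38  0.   -0.85  0.6 ] F [ 1.   0.5 -2.1] w 10.3
(532.5, 12, 280) -> [-0.1 -0.2  9.1] 9
```

View pics/m5.png

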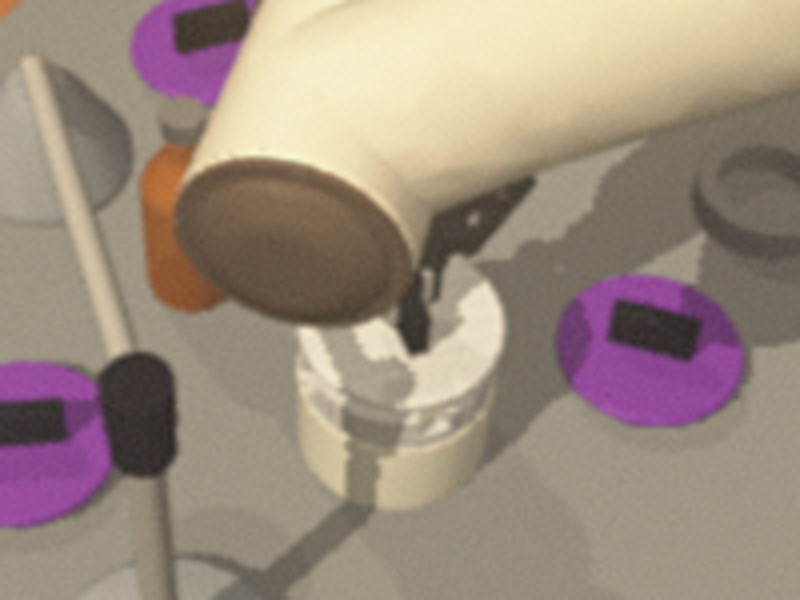

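Run:
```python
from m import *
for nm in('side',):
  s=cv2.imread(f'pics/{nm[0]}5.png')
  for z in (103,107):
    c=np.array([531.,13.])
    for k in range(3): P=edge(nm,s,c,z,48,64);o=fit(P,56,c);c=o[0]
    print(nm,z,o,least_squares(lambda p:np.hypot(*(P-p[:2]).T)-p[2],[*c,56],loss='soft_l1').x.round(1))
```

```text
side 103 (array([533.5,  11. ]), 35, np.float64(0.4)) [533.4  11.   55.9]
side 107 (array([532.4,  13.6]), 34, np.float64(0.41)) [532.4  13.6  55.9]
```

Call:
{"api": "move_arm", "payload": {"fingers": [0,0,0,0,0,0], "travel": [[0,0,2],[0,0,4],[0,0,6],[0,0,7],[0,0,8],[0,0,8]], "dr": [[0,0,0],[0,0,0],[0,0,0],[0,0,0],[0,0,0],[0,0,0]]}}

```text
clock: 9.55
position: [531.8, 12.2, 280.5]
ee_rot: [0.949, -0.314, -0.0, 0.0]
contact_force: [0.0, 0.5, -2.2]
gripper_width: 10.5
grasp_force: 61.3
```

Call:
{"api": "move_arm", "payload": {"fingers": [0,0,0], "travel": [[0,0,1],[0,0,2],[0,0,2]], "dr": [[0,0,0],[0,0,0],[0,0,0]]}}

```text
clock: 9.85
position: [531.8, 12.2, 278.6]
ee_rot: [0.949, -0.314, -0.0, 0.0]
contact_force: [-0.3, -0.3, -1.8]
gripper_width: 10.4
grasp_force: 61.3
```

Call:
{"api": "move_arm", "payload": {"fingers": [0,0,0], "travel": [[0,0,1],[0,0,2],[0,0,2]], "dr": [[0,0,0],[0,0,0],[0,0,0]]}}

```text
clock: 10.15
position: [531.8, 12.1, 276.5]
ee_rot: [0.949, -0.314, -0.0, 0.0]
contact_force: [-0.4, 0.5, -2.2]
gripper_width: 10.5
grasp_force: 61.3
```

Call:
{"api": "move_arm", "payload": {"fingers": [0,0,0], "travel": [[0,0,1],[0,0,1],[0,0,1]], "dr": [[0,0,0],[0,0,0],[0,0,0]]}}

```text
clock: 10.45
position: [531.9, 12.2, 275.7]
ee_rot: [0.949, -0.314, -0.0, -0.0]
contact_force: [-0.2, 0.1, -2.9]
gripper_width: 11.0
grasp_force: 61.3
```

Call:
{"api": "move_arm", "payload": {"fingers": [0,0,0], "travel": [[0,0,1],[0,0,1],[0,0,1]], "dr": [[0,0,0],[0,0,0],[0,0,0]]}}

```text
clock: 10.75
position: [531.9, 12.2, 274.7]
ee_rot: [0.949, -0.314, -0.0, 0.0]
contact_force: [-0.4, -0.4, -2.1]
gripper_width: 10.9
grasp_force: 61.3
```

Call:
{"api": "move_arm", "payload": {"fingers": [0,0,0], "travel": [[0,0,1],[0,0,1],[0,0,1]], "dr": [[0,0,0],[0,0,0],[0,0,0]]}}

```text
clock: 11.05
position: [531.8, 12.2, 273.7]
ee_rot: [0.949, -0.314, -0.0, 0.0]
contact_force: [-0.5, -0.3, -3.0]
gripper_width: 10.6
grasp_force: 61.3
```

Call:
{"api": "move_arm", "payload": {"fingers": [0,0,0], "travel": [[0,0,1],[0,0,1],[0,0,1]], "dr": [[0,0,0],[0,0,0],[0,0,0]]}}

```text
clock: 11.35
position: [531.9, 12.2, 273.2]
ee_rot: [0.949, -0.314, 0.0, -0.0]
contact_force: [-1.3, 0.0, 2.1]
gripper_width: 10.7
grasp_force: 62.0
```

```bash
python3 see.py 6
python3 - <<'E'
from m import *
s=cv2.imread('pics/s6.png')
for z in (91,97):
    c=np.array([532.,12.])
    for k in range(3): P=edge('side',s,c,z,48,64);o=fit(P,56,c);c=o[0]
    print(z,o,least_squares(lambda p:np.hypot(*(P-p[:2]).T)-p[2],[*c,56],loss='soft_l1').x.round(1))
go()
E
```

```text
91 (array([532. ,  14.4]), 37, np.float64(0.4)) [534.2  14.5  58.1]
97 (array([530.2,  18.3]), 38, np.float64(0.48)) [532.2  18.5  57.8]
t 11.45 at [531.9  12.2 273.2] y-axis yaw -126.6 j [ 0.33  0.37 -0.4   0.   -0.81  0.6 ] F [-2.4  0.1  4.1] w 10.4
```

View pics/m6.png

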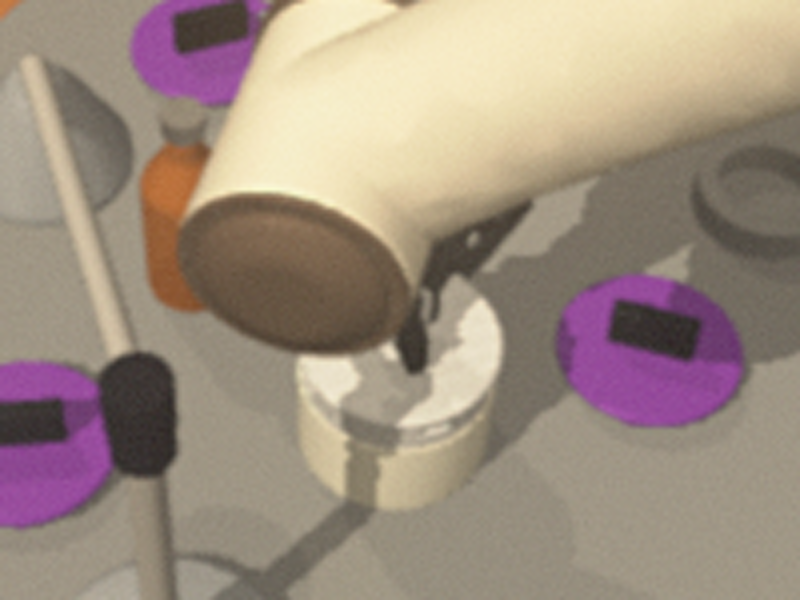

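Contact came at TCP z 273, which matches the seated height: the grasp was at TCP 197 with the lid on the desk, and the lid rises 76 mm. I'll let go, back off and check the height and level.

Call:
{"api": "move_arm", "payload": {"fingers": [15,30,45,45,45,45,45,45,45,45], "travel": [[0,0,0],[0,0,0],[0,0,0],[0,0,0],[0,0,0],[0,0,-15],[0,0,-40],[0,0,-80],[0,0,-120],[0,0,-130]], "dr": [[0,0,0],[0,0,0],[0,0,0],[0,0,0],[0,0,0],[0,0,0],[0,0,0],[0,0,0],[0,0,0],[0,0,0]]}}

```text
clock: 12.45
position: [532.7, 12.2, 407.9]
ee_rot: [0.95, -0.314, 0.004, -0.002]
contact_force: [0.2, 0.2, 0.4]
gripper_width: 45.0
grasp_force: 0.0
```

Run:
```python
from h import *
go((400,-310,404))
```

```text
t 12.45 at [532.7  12.2 407.9] y-axis yaw -126.5 j [ 0.33  0.22 -0.22  0.   -1.12  0.6 ] F [0.2 0.2 0.4] w 45.0
(400, -310, 404) -> [ 85.3 337.9   2.1] 348
```

Call:
{"api": "move_arm", "payload": {"fingers": [45,45,45,45,45,45,45,45,45], "travel": [[11,42,0],[21,84,0],[32,127,0],[43,169,0],[53,211,0],[64,253,0],[75,296,0],[85,338,0],[85,338,0]], "dr": [[0,0,0],[0,0,0],[0,0,0],[0,0,0],[0,0,0],[0,0,0],[0,0,0],[0,0,0],[0,0,0]]}}

```text
clock: 13.35
position: [396.6, -313.1, 401.9]
ee_rot: [0.948, -0.317, -0.001, 0.0]
contact_force: [-0.2, 1.2, 0.5]
gripper_width: 44.9
grasp_force: 0.0
```

```bash
python3 see.py 7
python3 - <<'E'
from m import *
s=cv2.imread('pics/s7.png');t=cv2.imread('pics/t7.png')
for nm,im in (('side',s),('top',t)):
  for z in (91,97):
    c=np.array([532.,12.])
    for k in range(3): P=edge(nm,im,c,z,48,64);o=fit(P,56,c);c=o[0]
    print(nm,z,o,least_squares(lambda p:np.hypot(*(P-p[:2]).T)-p[2],[*c,56],loss='soft_l1').x.round(1))
f=lambda im,x,y,w,h:cv2.resize(im[y:y+h,x:x+w],(400,300),interpolation=cv2.INTER_CUBIC)
cv2.imwrite('pics/f7.png',np.vstack([np.hstack([f(s,236,180,80,60),f(t,222,186,64,48)]),np.hstack([f(s,232,190,80,70),f(t,150,130,160,120)])]))
go()
E
```

```text
side 91 (array([531.6,  14.1]), 67, np.float64(0.48)) [531.7  14.1  56.2]
side 97 (array([529.5,  18.3]), 65, np.float64(0.55)) [529.5  18.2  55.8]
top 91 (array([532.1,  12.3]), 64, np.float64(0.75)) [531.7  12.   55.1]
top 97 (array([532. ,  12.3]), 66, np.float64(1.07)) [531.5  12.   54.8]
t 13.45 at [ 398.  -310.7  402. ] y-axis yaw -126.7 j [-0.34  0.18 -0.28 -0.   -1.11  1.27] F [-0.  -0.2  0.8] w 44.8
```

View pics/f7.png

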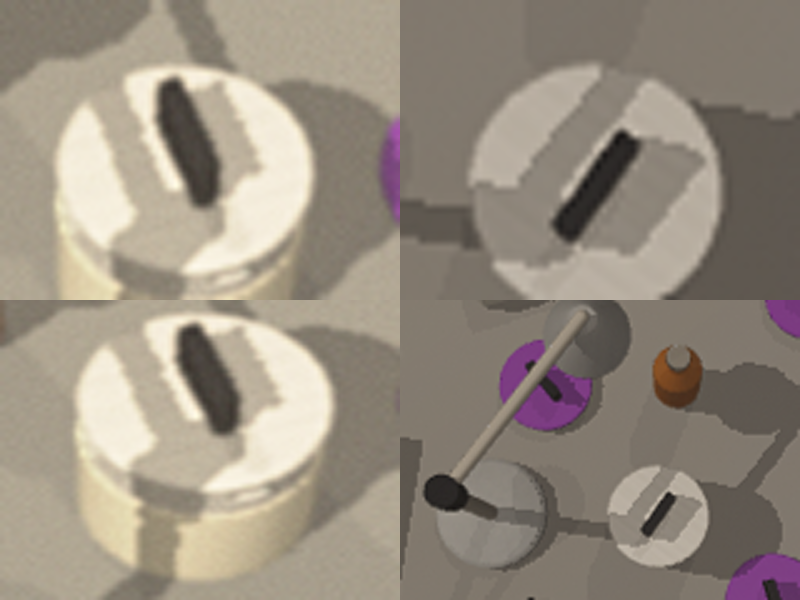

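The lid is home. Both views agree on its centre to within 2 mm only at disc-top height 91 mm; at 97 mm, which would mean lugs on the rim, they differ by 6 mm. The rim also looks level, the lamp shade is well clear and the bystanders look untouched.

```bash
python3 -c "
from h import *
print(onz('top',224,143,215)-np.array([532,12,0]))
print(arm.job_done())"
```

```text
[172.3  66.8 215. ]
the job is handed in; nothing more can be done
None
```

I swung the lamp back so its shade is about 185 mm from the tub's axis, set the lid on the tub and released it, and handed the job in at about 13.5 s; both camera views put the lid fully home and level, and I didn't touch the tape, bottle or screwdriver, but no verdict came back.

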